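# Find the display-case door that binds

### The job

One of the two display-case doors binds part way through its swing. Holding each by its brass pull, first the left-hand one and then the right-hand one (seen from the robot), swing it gently open until it either comes nearly to its stop at a right angle or you clearly feel it resist, without forcing it, and shut it again. Then stand the red marker upright on the roof of the case whose door binds, and leave everything else where it is.

Things in the scene. Friction and masses are not known exactly. Their poses are not given: they have to be found in the camera images.
- case_p: one of two like display cases (dark wood plinth and roof, glass sides, buns inside, one glazed door in front), fixed: 150 mm deep (its x), 190 wide (its y), 160 high. Origin: centre of its underside; x points from front to back, y to the robot's left. Which case stands on the left changes; the name does not tell which door binds
- roof_p (a point): centre of the flat roof of case_p, on its upper face, 160 mm above the counter
- door_p (a joint): angle of case_p's door, rad: 0 shut, growing as it opens towards the robot; starts ajar. A sound door swings with about 1 N at the pull up to its fixed stop at 1.5 and stays where left; a binding one does so only until, somewhere between 0.4 and 1.05, it meets a springy resistance growing by about 0.7 N per mm of pull travel
- handle_p (a point): grip point on the door pull of case_p, on the axis of an upright round brass rod 16 mm in diameter, 42 mm before the door's face, reaching from 8 to 208 mm above the counter (its upper 48 mm stand above the roof); this point is 183 mm up. It moves with the door on a circle of radius 161 mm about the hinge
- hinge_p (a point): point on the upright hinge axis of case_p's door, at handle-point height, at the case's left front corner seen from the robot. Seen from above the door opens clockwise about it; door 185 mm wide, 16 thick, 154 high, about 0.5 kg
- case_q: one of two like display cases (dark wood plinth and roof, glass sides, buns inside, one glazed door in front), fixed: 150 mm deep (its x), 190 wide (its y), 160 high. Origin: centre of its underside; x points from front to back, y to the robot's left. Which case stands on the left changes; the name does not tell which door binds
- roof_q (a point): centre of the flat roof of case_q, on its upper face, 160 mm above the counter
- door_q (a joint): angle of case_q's door, rad: 0 shut, growing as it opens towards the robot; starts ajar. A sound door swings with about 1 N at the pull up to its fixed stop at 1.5 and stays where left; a binding one does so only until, somewhere between 0.4 and 1.05, it meets a springy resistance growing by about 0.7 N per mm of pull travel
- handle_q (a point): grip point on the door pull of case_q, on the axis of an upright round brass rod 16 mm in diameter, 42 mm before the door's face, reaching from 8 to 208 mm above the counter (its upper 48 mm stand above the roof); this point is 183 mm up. It moves with the door on a circle of radius 161 mm about the hinge
- hinge_q (a point): point on the upright hinge axis of case_q's door, at handle-point height, at the case's left front corner seen from the robot. Seen from above the door opens clockwise about it; door 185 mm wide, 16 thick, 154 high, about 0.5 kg
- marker_center (a point): centre (half-way up, 36 mm above its foot) of the red fault marker, a loose turned skittle standing upright, 72 mm tall, foot 44 mm in diameter, waist 26 mm in diameter from 24 to 52 mm above the foot, head 34 mm; about 0.12 kg
- mill: white ceramic pepper mill, 95 mm tall, 48 mm wide; a bystander to leave alone; origin: centre of its underside
- jam: jam jar, 54 mm wide, 75 mm tall; a bystander to leave alone; origin: centre of its underside
- honey: honey jar, 52 mm wide, 85 mm tall; a bystander to leave alone; origin: centre of its underside
- sugar_bowl: blue bowl, 90 mm wide, 50 mm tall; a bystander to leave alone; origin: centre of its underside
- loaf: loaf of bread, 150 x 90 x 95 mm; a bystander to leave alone; origin: centre of its underside
- plate: white plate with two buns, 150 mm wide, 40 mm tall; a bystander to leave alone; origin: centre of its underside
- snag (a joint): the hidden part that the binding door runs into, inside the plinth of one of the two cases (drawn anew each time): it cannot be seen or reached. This value is only the tiny play of its pin, rad, always within about 0.01 of 0; it does not tell where the part is

How it is judged:
On the way, in this order (a step that is already met when the one before it is completed fails the run):
1. the left-hand door swung nearly to its stop (over 1.3 rad), or, if it is the binding one, into its resistance (((y of case_p in the frame of case_q above 0 m and ((not (horizontal distance between snag and hinge_p below 0.02 m) and value of joint door_p above 1.3 rad) or (horizontal distance between snag and hinge_p below 0.02 m and value of joint door_p above 0.35 rad and contact force between door_p and snag above 6 N))) or (y of case_q in the frame of case_p above 0 m and ((not (horizontal distance between snag and hinge_q below 0.02 m) and value of joint door_q above 1.3 rad) or (horizontal distance between snag and hinge_q below 0.02 m and value of joint door_q above 0.35 rad and contact force between door_q and snag above 6 N))))), for 0.05 s.
2. then the right-hand door likewise (((y of case_p in the frame of case_q below 0 m and ((not (horizontal distance between snag and hinge_p below 0.02 m) and value of joint door_p above 1.3 rad) or (horizontal distance between snag and hinge_p below 0.02 m and value of joint door_p above 0.35 rad and contact force between door_p and snag above 6 N))) or (y of case_q in the frame of case_p below 0 m and ((not (horizontal distance between snag and hinge_q below 0.02 m) and value of joint door_q above 1.3 rad) or (horizontal distance between snag and hinge_q below 0.02 m and value of joint door_q above 0.35 rad and contact force between door_q and snag above 6 N))))), for 0.05 s.
At the end, for the whole second after the job is handed in: both doors shut (within 0.08 rad); the red marker upright (within 0.1 rad) and at rest on the roof of the case whose door binds, its centre over the roof (value of joint each of door_p, door_q below 0.08 rad and ((horizontal distance between snag and hinge_p below 0.02 m and x of marker_center in the frame of roof_p between -0.075 and 0.075 m and y of marker_center in the frame of roof_p between -0.095 and 0.095 m and z of marker_center in the frame of roof_p between 0.03 and 0.042 m) or (horizontal distance between snag and hinge_q below 0.02 m and x of marker_center in the frame of roof_q between -0.075 and 0.075 m and y of marker_center in the frame of roof_q between -0.095 and 0.095 m and z of marker_center in the frame of roof_q between 0.03 and 0.042 m)) and angle between marker_center's own z axis and vertical below 0.1 rad and linear speed of marker below 0.02 m/s); the robot touches nothing.
It fails at once if the binding door forced: about 20 N or more at its pull (contact force between any of door_p, door_q and snag above 57 N).
It fails at once if a bystander shifted by more than 25 mm (distance of any of mill, jam, honey, sugar_bowl, loaf, plate from where it was at the start of the episode above 0.025 m).
It also fails if it takes over 72 s, if anything falls off the work surface, if the arm or the gripper's body presses on something with over 40 N, if the wrist force passes 120 N, or if a joint passes its speed limit or range.

### The arm

A 7-joint arm with a two-finger parallel gripper is mounted at the origin on the work surface. World frame = base frame: x ahead of the robot, y to its left, z up, the work surface at z = 0. Lengths are in m, angles in rad, forces in N, time in s.
With the tool pointing down it reaches from about 0.425 to 0.925 m from the base axis. Payload 6.8 kg.
Tool frame: the origin (TCP) lies on the centre line of the jaws, within the pads' length; the fingertips stand 11 mm ahead of it and the grasp point (between the pads) lies 8 mm behind it; z points along the fingers, y is the direction in which the jaws open and shut (so a half turn about z gives the same grasp; the last joint's range is limited). The gripper opens to 85 mm and grips with 20 to 120 N. Pads are 22 mm wide; open, the fingers measure 114 mm over their backs; the gripper's body (76 mm by 85 mm) begins 54 mm behind the grasp point. The pads swing forward as they close: fully open they stand 13 mm farther back than shut.
Start: joints at [1.069, 0.477, 0.022, 1.555, -0.011, 1.109, -0.083], TCP at [0.259, -0.623, 0.242] pointing down, gripper open.
Joint ranges: [-2.96, 2.96], [-0.34, 2.1], [-1.41, 1.46], [0.24, 2.44], [-1.37, 4.51], [0.17, 1.92], [-2.96, 2.96]. Speed limits (rad/s): [2.39, 2.39, 3.14, 3.14, 3.14, 3.14, 3.14].

### API

Orientations are given as a rotation vector (axis times angle).
In Python, from bench import r gives the robot as it stands.
- The arm moves only by the tool send_rows, never from a script. Its argument "deltas" is a list of rows, each a list of 7 numbers: the opening, from 0 (shut) to 1 (fully open), then the shift along the tool's x, y, z as a fraction of full scale, then the turn, a rotation vector about the tool's x, y, z as a fraction of full scale. In form: [[hand, x, y, z, ax, ay, az], ...]. A call has 1 to 20 rows; each row is the pose to reach, as a shift and turn from the pose commanded when the call began, along the tool's axes at that moment, turning the shorter way round; what a row does not reach only later rows make up. Full scale, the value 1, is 150 mm for a shift and 180 degrees for a turn. A row lasts 1/12 s, in which the tool goes at most 41.7 mm and 7.16 degrees, less where a joint would pass 70% of its speed; a pose out of reach is approached as far as the arm can. A call with a number of a shift or a turn outside -1 to 1 is refused whole. A call with a gripper value outside its range is refused whole. The fingers move at their own pace and stop on an object; "squeeze" is the grip in N (left out, the last holds). Time passes only in rows, so rows that repeat a pose let the fingers close. It gives the time, the measured TCP pose, the force and the opening at its end, in the units of the state.
- r.get_obs(): the state, without advancing time (a new reading comes with each control period).
- r.grab_frame(name): name is "side" or "top" or "wrist"; returns a dict with "pixels" (480x640x3 uint8, red, green, blue), "camera_matrix" (3x3 intrinsics, pixels), "rvec" (rotation vector, rad) and "tvec" (3), from world to camera coordinates, as OpenCV has them. Camera axes: x right, y down, z forward; pixel columns grow to the right and rows downward; lengths in m; the calibration is good to about 2 mm. A picture is of the moment at which its call begins. There is no depth.
- r.hand_in(): hands the job in, once; it reports no verdict.
The state is a dict: "clock": time; "joints": joint angles; "qvel": joint speeds; "tau": joint torques, N m; "tcp_pos": TCP position; "orientation": TCP orientation; "contact_force": force on the tool from outside, world axes, zero at the start; "moment": the same for the moment, N m; "grip_width": finger opening in m.
Only numpy, scipy, OpenCV 4.12 (cv2) and the standard library are available. Lean on these libraries where they do the work, as an engineer would, in place of code of your own. Each camera call takes 0.05 s, during which the arm holds its last target. There are 200 camera calls.

## Working session

There is one attempt and no reset: what is moved stays moved. The work goes in short steps, Python scripts to look and compute and a tool call to move; the robot and the scene stay as the last step left them, time stands still between calls to the robot, and variables do not carry over. Pictures are saved under pics/ and viewed, about 8 in all and at most 12, crops included, and the job is handed in when it is done.

Besides the shell and the picture viewer there is one more tool, called after "Emit:" as name(argument=value, ...) on one line, values as JSON. send_rows: Moves the arm, as the interface text tells. Shift numbers are shares of 150 mm and turn numbers shares of 180 degrees, none past 1 either way. Its arguments: {"type":"object","properties":{"deltas":{"type":"array","items":{"type":"array","items":{"type":"number"}}},"squeeze":{"type":"number"}},"required":["deltas"]}

```bash
mkdir -p pics; ls; cat > h.py <<'E'
import numpy as np, cv2, pickle
from bench import r
def snap(n, f):
    d=r.grab_frame(n); cv2.imwrite('pics/%s.png'%f, np.asarray(d['pixels'])[:,:,::-1]); pickle.dump(d,open('pics/%s.pkl'%f,'wb')); return d
def load(f): return pickle.load(open('pics/%s.pkl'%f,'rb'))
def P(d):
    R=cv2.Rodrigues(np.float64(d['rvec']))[0]; return np.float64(d['camera_matrix']),R,np.float64(d['tvec']).ravel()
def ray(d,uv):
    K,R,t=P(d); v=R.T@np.linalg.inv(K)@np.array([uv[0],uv[1],1.]); return -R.T@t, v/np.linalg.norm(v)
def atz(d,uv,z):
    c,v=ray(d,uv); return c+v*(z-c[2])/v[2]
def tri(*dv):
    A=np.zeros((3,3));b=np.zeros(3)
    for d,uv in dv:
        c,v=ray(d,uv); M=np.eye(3)-np.outer(v,v); A+=M;b+=M@c
    x=np.linalg.solve(A,b); return x,[np.linalg.norm((np.eye(3)-np.outer(v,v))@(x-c)) for c,v in (ray(d,uv) for d,uv in dv)]
def proj(d,X):
    K,R,t=P(d); p=K@(R@np.float64(X)+t); return p[:2]/p[2]
E
python3 - <<'E'
from h import *
np.set_printoptions(precision=4,suppress=True)
print(r.get_obs())
for n in('side','top'):
    d=snap(n,n+'0'); print(n,ray(d,(320,240)))
E
```

```text
pics
{'clock': 0.0, 'joints': array([ 1.0689,  0.4778,  0.0223,  1.5565, -0.0115,  1.1093, -0.0831]), 'qvel': array([-0.0006,  0.0005, -0.0006, -0.0011, -0.0004, -0.0013, -0.0003]), 'tau': array([ -0.0008, -59.6463,   1.6078, -28.1205,   0.0124,   0.0092,
         0.0001]), 'tcp_pos': array([ 0.2588, -0.6228,  0.2413]), 'orientation': array([-3.0791, -0.6142,  0.0008]), 'contact_force': array([0.5062, 0.2135, 0.5372]), 'moment': array([-0.002 , -0.0402,  0.0489]), 'grip_width': 0.08548612919548323}
side (array([-0.2941, -0.9014,  1.0276]), array([ 0.5376,  0.6208, -0.5706]))
top (array([0.339 , 0.0666, 1.3908]), array([ 0.1435, -0.0106, -0.9896]))
```

View pics/top0.png

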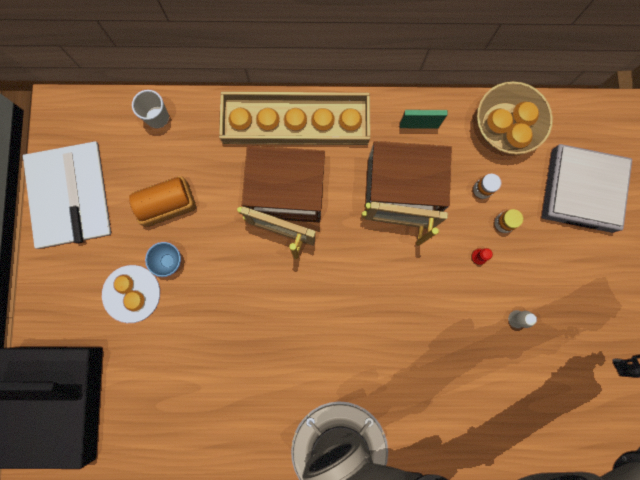

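View pics/side0.png

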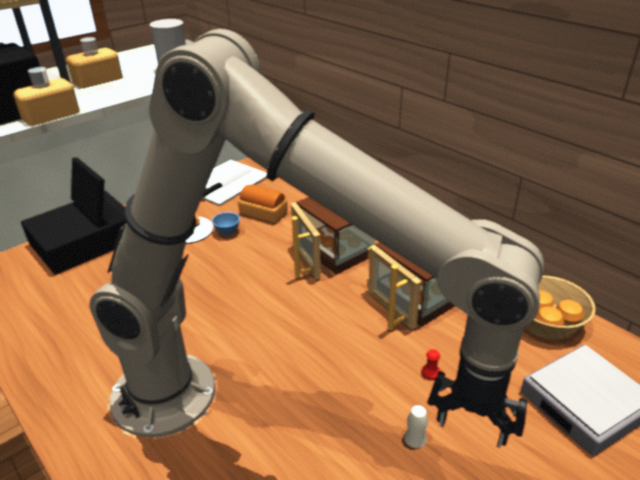

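The top view shows the cases at about (284,180) and (411,178), with brass pulls near (296,245) and (430,228). The red marker is at (483,255), the mill at (523,320), and the jars at (488,185) and (510,220). I'll enlarge both views to measure them more finely.

```bash
python3 - <<'E'
from h import *
a=cv2.imread('pics/top0.png')[135:275,232:502]; cv2.imwrite('pics/topc.png',cv2.resize(a,None,fx=2.96,fy=2.96,interpolation=cv2.INTER_CUBIC))
a=cv2.imread('pics/side0.png')[190:400,270:470]; cv2.imwrite('pics/sidec.png',cv2.resize(a,None,fx=2.8,fy=2.8,interpolation=cv2.INTER_CUBIC))
E
```

```text
(no output)
```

View pics/topc.png

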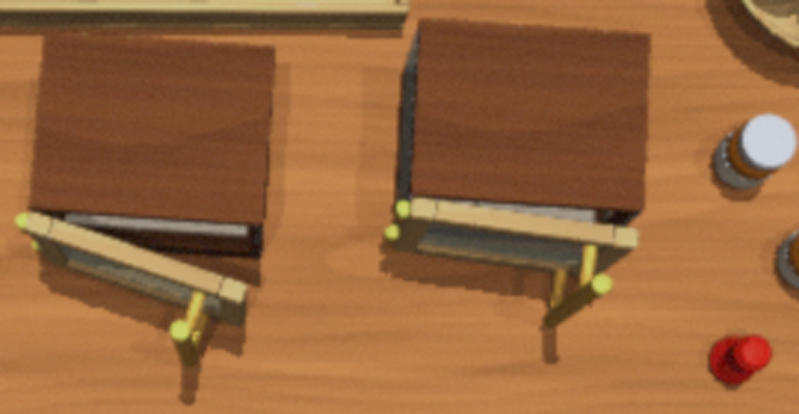

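View pics/sidec.png

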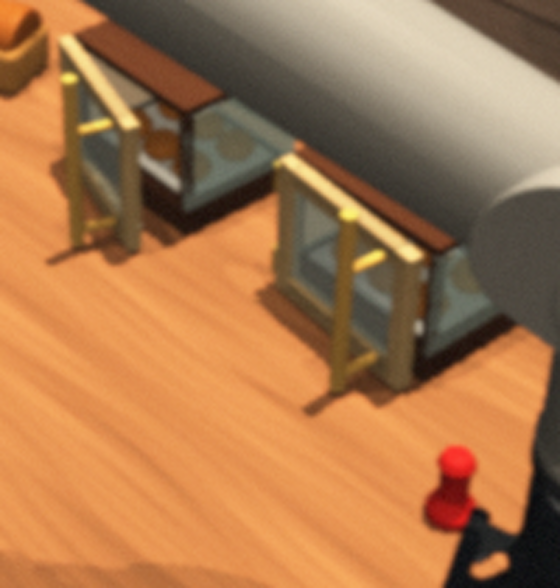

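```bash
python3 - <<'E'
from h import *
np.set_printoptions(precision=4,suppress=True)
T=load('top0');S=load('side0')
t=lambda x,y:(232+(x+.5)/2.96-.5,135+(y+.5)/2.96-.5)
s=lambda x,y:(270+(x+.5)/2.8-.5,190+(y+.5)/2.8-.5)
print('rodL',tri((T,t(180,330)),(S,s(69,79))))
print('rodR',tri((T,t(602,285)),(S,s(348,215))))
print('markerhead',tri((T,t(757,350)),(S,s(457,460))))
for n,c,hc in (('L',[(45,36),(273,46),(262,218),(32,206)],(24,222)),('R',[(420,20),(650,35),(642,210),(414,199)],(404,209))):
    p=np.array([atz(T,t(*q),.16) for q in c]); print(n,p, p.mean(0)); print('hinge cap@.16',atz(T,t(*hc),.16))
    R=cv2.Rodrigues; w=((p[0]-p[1])+(p[3]-p[2]))[:2]; w2=((p[0]-p[3])+(p[1]-p[2]))[:2]
    print(np.arctan2(-w[0],w[1]),np.arctan2(w2[1],w2[0]))
# door tops
for n,a,b in (('L',(24,222),(240,290)),('R',(404,209),(632,238))): 
    A=atz(T,t(*a),.157);B=atz(T,t(*b),.157);print('door',n,A,B,np.arctan2(*(B-A)[:2]))
for n,q,z in(('jarwhite',(488,182),.085),('jaryel',(513,218),.085),('mill',(530,320),.095),('mark',(484,254),.072)): print(n,atz(T,q,z))
m=[tri((T,t(45,36)),(S,s(75,32)))]
E
```

```text
rodL (array([0.4969, 0.116 , 0.2068]), [np.float64(0.0007524782243107936), np.float64(0.0007524782243107515)])
rodR (array([ 0.5332, -0.2092,  0.2073]), [np.float64(0.0005487492576756713), np.float64(0.0005487492576757233)])
markerhead (array([ 0.4992, -0.3733,  0.0654]), [np.float64(0.0009765006524417666), np.float64(0.0009765006524416002)])
L [[0.7445 0.2311 0.16  ]
 [0.7373 0.0447 0.16  ]
 [0.5938 0.0532 0.16  ]
 [0.6027 0.2385 0.16  ]] [0.6696 0.1419 0.16  ]
hinge cap@.16 [0.5895 0.2446 0.16  ]
-0.04335813896055946 -0.05575208631802042
R [[ 0.7601 -0.076   0.16  ]
 [ 0.7486 -0.2649  0.16  ]
 [ 0.602  -0.2539  0.16  ]
 [ 0.6101 -0.0695  0.16  ]] [ 0.6802 -0.1661  0.16  ]
hinge cap@.16 [ 0.6018 -0.0613  0.16  ]
-0.05244778533255447 -0.05908468058161798
door L [0.5901 0.245  0.157 ] [0.5355 0.0707 0.157 ] -2.8377890964181374
door R [ 0.6025 -0.0616  0.157 ] [ 0.5795 -0.2459  0.157 ] -3.01781183001117
jarwhite [ 0.6801 -0.3764  0.085 ]
jaryel [ 0.5869 -0.4361  0.085 ]
mill [ 0.3313 -0.4621  0.095 ]
mark [ 0.4963 -0.363   0.072 ]
```

The triangulated rods fit the 161 mm hinge circle to within 3 mm. The left door is at about 0.26 rad and the right at about 0.065. I'll write a planner that turns world waypoints into rows.

```bash
cat >> h.py <<'E'
from scipy.spatial.transform import Rotation as Ro
H={'L':np.array([.590,.245]),'R':np.array([.602,-.0613])}; YAW={'L':.05,'R':.056}; RAD=.161
def door(s,th,dz=None):  # TCP target (x,y,yaw) for a door angle
    ph=th+.316+YAW[s]; return np.r_[H[s]+RAD*np.array([-np.sin(ph),-np.cos(ph)]), np.pi/2-ph]
def ang(s):  # door angle from measured tcp + force along opening tangent / radial
    o=r.get_obs(); p=o['tcp_pos'][:2]-H[s]; ph=np.arctan2(-p[0],-p[1]); f=o['contact_force']
    return ph-.316-YAW[s], np.hypot(*p), f@np.r_[-np.cos(ph),np.sin(ph),0], f[:2]@p/np.hypot(*p), f[2]
def toolR(psi): return Ro.from_matrix(np.array([[np.cos(psi),np.sin(psi),0],[np.sin(psi),-np.cos(psi),0],[0,0,-1]]).T)
def rows(base,targets):  # base,targets: (x,y,z,psi)
    R0=toolR(base[3])
    for t in targets:
        d=R0.inv().apply(np.array(t[:3])-base[:3])/.15; w=(R0.inv()*toolR(t[3])).as_rotvec()/np.pi
        print(np.round(np.r_[d,w],3).tolist())
def here():
    o=r.get_obs(); x=Ro.from_rotvec(o['orientation']).as_matrix()[:,0]; return np.r_[o['tcp_pos'],np.arctan2(x[1],x[0])]
E
python3 - <<'E'
from h import *
b=here();print(b, door('L',.26),door('R',.065))
W=[b,(.36,-.44,.26,.5),(.45,-.26,.26,.65),(.49,-.07,.26,.8),(.4965,.116,.26,.947)]
for a,c in zip(W,W[1:]): rows(a,[c])
E
```

```text
[ 0.25879759 -0.62285803  0.24142931  0.39383963] [0.49566882 0.1145292  0.94479633] [ 0.53386105 -0.20717009  1.13379633]
[1.091, -0.867, -0.124, 0.0, 0.0, -0.034]
[1.102, -0.765, 0.0, 0.0, 0.0, -0.048]
[0.979, -0.847, 0.0, 0.0, 0.0, -0.048]
[0.92, -0.833, 0.0, 0.0, 0.0, -0.047]
```

Emit:
send_rows(deltas=[[1, 0.25, -0.2, -0.06, 0, 0, 0], [1, 0.5, -0.4, -0.12, 0, 0, 0], [1, 0.75, -0.6, -0.12, 0, 0, 0], [1, 1, -0.8, -0.12, 0, 0, -0.03], [1, 1, -0.8, -0.12, 0, 0, -0.03]])

```text
clock: 0.52
tcp_pos: [0.3538, -0.4507, 0.2602]
orientation: [-3.044, -0.771, -0.002]
contact_force: [1.1, 0.2, -0.1]
grip_width: 0.0853
```

Emit:
send_rows(deltas=[[1, 0.25, -0.2, 0, 0, 0, -0.02], [1, 0.5, -0.4, 0, 0, 0, -0.03], [1, 0.75, -0.6, 0, 0, 0, -0.05], [1, 1, -0.8, 0, 0, 0, -0.05], [1, 1, -0.8, 0, 0, 0, -0.05]])

```text
clock: 0.93
tcp_pos: [0.4291, -0.2739, 0.2602]
orientation: [-2.976, -1.002, -0.001]
contact_force: [-0.2, -0.7, -0.1]
grip_width: 0.0858
```

```bash
python3 - <<'E'
from h import *
b=here();print(b,r.get_obs()['clock'])
W=[b,(.49,-.1,.26,.75),(.496,.05,.26,.85),(.4965,.116,.26,.947)]
for a,c in zip(W,W[1:]): rows(a,[c])
E
```

```text
[ 0.42911635 -0.27393905  0.26020071  0.64976519] 0.9333
[1.025, -0.678, 0.001, 0.0, 0.0, -0.032]
[0.711, -0.704, 0.0, 0.0, 0.0, -0.032]
[0.333, -0.288, 0.0, 0.0, 0.0, -0.031]
```

Emit:
send_rows(deltas=[[1, 0.25, -0.17, 0, 0, 0, -0.02], [1, 0.5, -0.34, 0, 0, 0, -0.03], [1, 0.75, -0.5, 0, 0, 0, -0.03], [1, 1, -0.67, 0, 0, 0, -0.03], [1, 1, -0.67, 0, 0, 0, -0.03]])

```text
clock: 1.35
tcp_pos: [0.4886, -0.1013, 0.2604]
orientation: [-2.923, -1.146, -0.003]
contact_force: [1.1, -0.1, 0.6]
grip_width: 0.0853
```

Emit:
send_rows(deltas=[[1, 0.24, -0.24, 0, 0, 0, -0.02], [1, 0.48, -0.48, 0, 0, 0, -0.03], [1, 0.71, -0.7, 0, 0, 0, -0.05], [1, 0.71, -0.7, 0, 0, 0, -0.06], [1, 0.71, -0.7, 0, 0, 0, -0.06]])

```text
clock: 1.77
tcp_pos: [0.4947, 0.048, 0.2605]
orientation: [-2.8, -1.42, -0.003]
contact_force: [0.2, -0.0, -0.2]
grip_width: 0.0856
```

```bash
python3 - <<'E'
from h import *
b=here();print(b,r.get_obs()['clock'])
rows(b,[(.4965,.116,.26,.947),(.4965,.116,.181,.947)])
E
```

```text
[0.49471461 0.04802675 0.26051057 0.93870714] 1.7667
[0.373, -0.258, 0.003, 0.0, 0.0, -0.003]
[0.373, -0.258, 0.53, 0.0, 0.0, -0.003]
```

Emit:
send_rows(deltas=[[1, 0.19, -0.13, 0, 0, 0, 0], [1, 0.373, -0.258, 0, 0, 0, -0.003], [1, 0.373, -0.258, 0, 0, 0, -0.003], [1, 0.373, -0.258, 0.2, 0, 0, -0.003], [1, 0.373, -0.258, 0.4, 0, 0, -0.003], [1, 0.373, -0.258, 0.53, 0, 0, -0.003], [1, 0.373, -0.258, 0.53, 0, 0, -0.003]])

```text
clock: 2.35
tcp_pos: [0.4948, 0.1075, 0.1767]
orientation: [-2.802, -1.418, 0.012]
contact_force: [0.1, -0.8, -0.2]
grip_width: 0.0852
```

```bash
python3 - <<'E'
from h import *
print(here(),r.get_obs()['clock'],r.get_obs()['contact_force'])
d=snap('wrist','w1')
for p in ((.4969,.116,.2068),(.4969,.116,.10)): print(proj(d,p))
E
```

```text
[0.49477634 0.10745755 0.17674223 0.93692429] 2.35 [ 0.05586005 -0.80626718 -0.20619975]
[306.05743688 350.67734874]
[312.26650542 247.75032513]
```

View pics/w1.png

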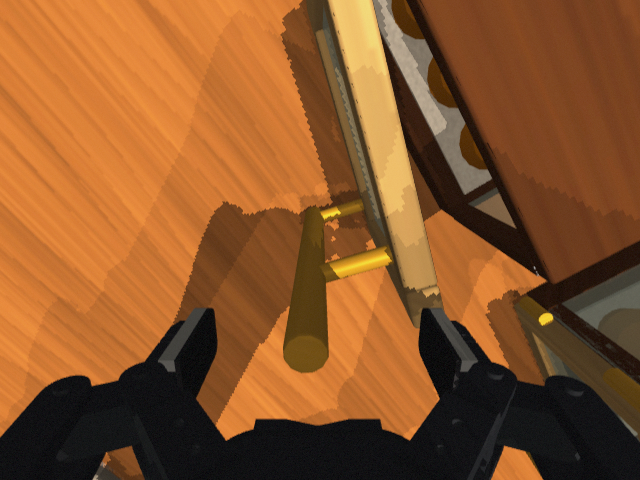

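The wrist view shows the rod top at (306,352), where the prediction was (306,351), so the measurement holds. The TCP is about 8 mm short along tool x. I'll correct that while checking whether the arm was still lagging.

Emit:
send_rows(deltas=[[1, 0, 0, 0, 0, 0, 0], [1, 0, 0, 0, 0, 0, 0]])

```text
clock: 2.57
tcp_pos: [0.4987, 0.1093, 0.1823]
orientation: [2.803, 1.418, 0.004]
contact_force: [0.5, 0.3, -0.8]
grip_width: 0.0852
```

```bash
python3 - <<'E'
from h import *
b=here();print(b, r.get_obs()['orientation'])
rows(b,[(.4969,.116,.180,.947)])
E
```

```text
[0.49869861 0.1092766  0.18228012 0.9368133 ] [2.80268468 1.41805236 0.0036385 ]
[0.029, -0.036, 0.015, 0.0, 0.0, -0.003]
```

Emit:
send_rows(deltas=[[1, 0.03, -0.036, 0.015, 0, 0, 0], [0, 0.03, -0.036, 0.015, 0, 0, 0], [0, 0.03, -0.036, 0.015, 0, 0, 0], [0, 0.03, -0.036, 0.015, 0, 0, 0], [0, 0.03, -0.036, 0.015, 0, 0, 0], [0, 0.03, -0.036, 0.015, 0, 0, 0], [0, 0.03, -0.036, 0.015, 0, 0, 0], [0, 0.03, -0.036, 0.015, 0, 0, 0]], squeeze=20)

```text
clock: 3.23
tcp_pos: [0.496, 0.1158, 0.1787]
orientation: [2.803, 1.419, -0.0]
contact_force: [-0.0, -0.4, 0.5]
grip_width: 0.0155
```

```bash
python3 - <<'E'
from h import *
np.set_printoptions(precision=4,suppress=True)
b=here();o=r.get_obs();print(b,o['contact_force'],o['moment'],o['grip_width'],np.array(ang('L')))
E
```

```text
[0.496  0.1158 0.1787 0.937 ] [-0.028  -0.4096  0.5054] [-0.0964  0.0912 -0.0086] 0.015462658805033065 [ 0.2629  0.1597 -0.2183  0.3477  0.5054]
```

Gripped: width 15.5 mm, force near zero. Each call now follows the circle in the tool frame, 0.1 rad at a time, and I check the pull's force after each.

Emit:
send_rows(deltas=[[0, 0, -0.0215, 0, 0, 0, 0.0064], [0, 0.001, -0.043, 0, 0, 0, 0.0127], [0, 0.002, -0.0644, 0, 0, 0, 0.0191], [0, 0.0034, -0.086, 0, 0, 0, 0.0255], [0, 0.0054, -0.107, 0, 0, 0, 0.0318], [0, 0.0054, -0.107, 0, 0, 0, 0.0318], [0, 0.0054, -0.107, 0, 0, 0, 0.0318]])

```text
clock: 3.82
tcp_pos: [0.4836, 0.1273, 0.1787]
orientation: [-2.869, -1.278, -0.002]
contact_force: [3.0, 3.8, -2.3]
grip_width: 0.0153
```

```bash
sed -i "s/np.array(\[.590,.245\])/np.array([.5908,.2461])/" h.py; cat > s.py <<'E'
import sys
from h import *
np.set_printoptions(precision=3,suppress=True)
a=np.array(ang(sys.argv[1])); b=here(); print('ang,rad,Ftan,Frad,Fz',a,'psi err',b[3]-(np.pi/2-a[0]-.316-YAW[sys.argv[1]]),'z',b[2],'M',r.get_obs()['moment'],r.get_obs()['clock'],r.get_obs()['grip_width'])
E
python3 s.py L
```

```text
ang,rad,Ftan,Frad,Fz [ 0.368  0.16   0.315 -4.784 -2.298] psi err 0.0012241593849399157 z 0.17869124100824169 M [ 0.755 -0.677 -0.09 ] 3.8167 0.015315217271498758
```

Emit:
send_rows(deltas=[[0, 0.003, -0.0215, 0, 0, 0, 0.0064], [0, 0.006, -0.043, 0, 0, 0, 0.0127], [0, 0.008, -0.0644, 0, 0, 0, 0.0191], [0, 0.01, -0.086, 0, 0, 0, 0.0255], [0, 0.012, -0.107, 0, 0, 0, 0.0318], [0, 0.012, -0.107, 0, 0, 0, 0.0318], [0, 0.012, -0.107, 0, 0, 0, 0.0318]])

```text
clock: 4.4
tcp_pos: [0.4731, 0.1394, 0.1787]
orientation: [-2.93, -1.132, -0.003]
contact_force: [5.3, 5.0, -3.9]
grip_width: 0.0151
```

```bash
python3 s.py L
```

```text
ang,rad,Ftan,Frad,Fz [ 0.469  0.159  0.152 -7.309 -3.887] psi err 0.0012522452725965971 z 0.17868668162152515 M [ 0.831 -0.991 -0.053] 4.4 0.01505856265820841
```

Emit:
send_rows(deltas=[[0, 0.004, -0.0215, 0, 0, 0, 0.0064], [0, 0.008, -0.043, 0, 0, 0, 0.0127], [0, 0.012, -0.0644, 0, 0, 0, 0.0191], [0, 0.015, -0.086, 0, 0, 0, 0.0255], [0, 0.018, -0.107, 0, 0, 0, 0.0318], [0, 0.018, -0.107, 0, 0, 0, 0.0318], [0, 0.018, -0.107, 0, 0, 0, 0.0318]])

```text
clock: 4.98
tcp_pos: [0.4639, 0.1522, 0.1787]
orientation: [-2.983, -0.985, -0.001]
contact_force: [3.0, 2.8, -0.6]
grip_width: 0.0154
```

```bash
python3 s.py L
```

```text
ang,rad,Ftan,Frad,Fz [ 0.568  0.158  0.512 -4.081 -0.635] psi err 0.0012502173250702464 z 0.17870433520881326 M [ 0.494 -0.572 -0.029] 4.9833 0.015418607698716775
```

Emit:
send_rows(deltas=[[0, 0.003, -0.0215, 0, 0, 0, 0.0064], [0, 0.006, -0.043, 0, 0, 0, 0.0127], [0, 0.009, -0.0644, 0, 0, 0, 0.0191], [0, 0.012, -0.086, 0, 0, 0, 0.0255], [0, 0.015, -0.107, 0, 0, 0, 0.0318], [0, 0.015, -0.107, 0, 0, 0, 0.0318], [0, 0.015, -0.107, 0, 0, 0, 0.0318]])

```text
clock: 5.57
tcp_pos: [0.456, 0.166, 0.1786]
orientation: [3.028, 0.836, -0.001]
contact_force: [0.8, 0.6, 1.1]
grip_width: 0.0152
```

```bash
python3 s.py L
```

```text
ang,rad,Ftan,Frad,Fz [ 0.668  0.157  0.082 -1.015  1.113] psi err 0.001982324819285619 z 0.17863928877782662 M [ 0.239 -0.235  0.053] 5.5667 0.015219115238766335
```

Emit:
send_rows(deltas=[[0, 0.001, -0.0215, 0, 0, 0, 0.0064], [0, 0.003, -0.043, 0, 0, 0, 0.0127], [0, 0.005, -0.0644, 0, 0, 0, 0.0191], [0, 0.007, -0.086, 0, 0, 0, 0.0255], [0, 0.01, -0.107, 0, 0, 0, 0.0318], [0, 0.01, -0.107, 0, 0, 0, 0.0318], [0, 0.01, -0.107, 0, 0, 0, 0.0318]])

```text
clock: 6.15
tcp_pos: [0.4502, 0.1789, 0.1786]
orientation: [3.065, 0.681, 0.001]
contact_force: [4.5, -3.7, 0.8]
grip_width: 0.0151
```

```bash
python3 s.py L
```

```text
ang,rad,Ftan,Frad,Fz [ 0.759  0.156 -5.328 -2.482  0.788] psi err -0.00837061589183874 z 0.1786305284602325 M [-0.557 -0.816  0.097] 6.15 0.015129504443408161
```

Tangential resistance of 5 N appeared where it had been about 0. I'll confirm with one small step of about 4 mm.

Emit:
send_rows(deltas=[[0, 0.001, -0.014, 0, 0, 0, 0.004], [0, 0.002, -0.027, 0, 0, 0, 0.008], [0, 0.002, -0.027, 0, 0, 0, 0.008], [0, 0.002, -0.027, 0, 0, 0, 0.008]])

```text
clock: 6.48
tcp_pos: [0.449, 0.1821, 0.1786]
orientation: [3.072, 0.641, 0.001]
contact_force: [4.6, -4.6, 1.9]
grip_width: 0.0155
```

```bash
python3 s.py L
```

```text
ang,rad,Ftan,Frad,Fz [ 0.781  0.156 -6.069 -2.325  1.939] psi err -0.012551796430292028 z 0.17861825322008573 M [-0.802 -0.965  0.184] 6.4833 0.01547467218522338
```

Emit:
send_rows(deltas=[[0, 0.001, -0.014, 0, 0, 0, 0.004], [0, 0.002, -0.027, 0, 0, 0, 0.008], [0, 0.002, -0.027, 0, 0, 0, 0.008], [0, 0.002, -0.027, 0, 0, 0, 0.008]])

```text
clock: 6.82
tcp_pos: [0.4479, 0.1851, 0.1785]
orientation: [3.08, 0.601, 0.001]
contact_force: [5.2, -6.7, 0.7]
grip_width: 0.0153
```

```bash
python3 s.py L
```

```text
ang,rad,Ftan,Frad,Fz [ 0.801  0.155 -8.202 -2.172  0.678] psi err -0.017750453329449634 z 0.17854989595910098 M [-1.183 -1.163  0.117] 6.8167 0.015302052088423154
```

The resistance keeps growing, from 5.3 to 6.1 to 8.2 N over 7 mm, with the arm increasingly lagging. The left door binds at about 0.73 rad. Next I fit the circle to the logged points and plan the way back.

```bash
python3 - <<'E'
from h import *
from scipy.optimize import least_squares
Q=np.array([[.496,.1158],[.4836,.1273],[.4731,.1394],[.4639,.1522],[.456,.166],[.4502,.1789],[.449,.1821],[.4479,.1851]])
f=least_squares(lambda h:np.hypot(*(Q-h).T)-.161,[.59,.245]); print(f.x,f.fun*1e3)
h=f.x; phi=lambda p:np.arctan2(*(h-p))
print('phis',[phi(q) for q in Q])
b=here(); p1=phi(b[:2]); p0=.366+.02+.02
print(p1, phi(np.array([.496,.1158])))
off=b[3]-(np.pi/2-p1)
T=[]
for k in range(1,17):
    p=p1+(p0-p1)*k/16; T.append(np.r_[h+.161*np.array([-np.sin(p),-np.cos(p)]),.1787,np.pi/2-p])
rows(b,T)
E
```

```text
[0.59955955 0.23901535] [-0.04472124  0.01843266 -0.01790519  0.06029221  0.06081176  0.00350913
 -0.04182326 -0.04198188]
phis [np.float64(0.6989388845766313), np.float64(0.8040375178748638), np.float64(0.9035851032654941), np.float64(1.0015185218479716), np.float64(1.1002871079515568), np.float64(1.188147431405815), np.float64(1.209375827098035), np.float64(1.2292279599198124)]
1.2292230180321446 0.6989388845766313
[-0.001, 0.055, -0.001, 0.0, 0.0, -0.002]
[0.001, 0.11, -0.001, 0.0, 0.0, -0.019]
[0.005, 0.165, -0.001, 0.0, 0.0, -0.035]
[0.013, 0.22, -0.001, 0.0, 0.0, -0.051]
[0.023, 0.274, -0.001, 0.0, 0.0, -0.068]
[0.036, 0.328, -0.001, 0.0, 0.0, -0.084]
[0.052, 0.381, -0.001, 0.0, 0.0, -0.101]
[0.07, 0.433, -0.001, 0.0, 0.0, -0.117]
[0.092, 0.484, -0.001, 0.0, 0.0, -0.133]
[0.115, 0.534, -0.001, 0.0, 0.0, -0.15]
[0.142, 0.582, -0.001, 0.0, 0.0, -0.166]
[0.17, 0.63, -0.001, 0.0, 0.0, -0.182]
[0.202, 0.675, -0.001, 0.0, 0.0, -0.199]
[0.235, 0.719, -0.001, 0.0, 0.0, -0.215]
[0.271, 0.761, -0.001, 0.0, 0.0, -0.232]
[0.308, 0.802, -0.001, 0.0, 0.0, -0.248]
```

The fit leaves residuals of 0.06 mm, with the hinge at (0.5996, 0.2390), right at the case corner. Shut should be near phi 0.42. I'll swing back to about 0.46.

Emit:
send_rows(deltas=[[0, 0, 0.055, 0, 0, 0, -0.01], [0, 0.001, 0.11, 0, 0, 0, -0.02], [0, 0.005, 0.165, 0, 0, 0, -0.035], [0, 0.013, 0.22, 0, 0, 0, -0.051], [0, 0.023, 0.274, 0, 0, 0, -0.068], [0, 0.036, 0.328, 0, 0, 0, -0.084], [0, 0.052, 0.381, 0, 0, 0, -0.101], [0, 0.07, 0.433, 0, 0, 0, -0.117], [0, 0.092, 0.484, 0, 0, 0, -0.133], [0, 0.115, 0.534, 0, 0, 0, -0.15], [0, 0.142, 0.582, 0, 0, 0, -0.166], [0, 0.17, 0.63, 0, 0, 0, -0.182], [0, 0.202, 0.675, 0, 0, 0, -0.199], [0, 0.235, 0.719, 0, 0, 0, -0.215], [0, 0.271, 0.761, 0, 0, 0, -0.232], [0, 0.271, 0.761, 0, 0, 0, -0.232], [0, 0.271, 0.761, 0, 0, 0, -0.232]])

```text
clock: 8.23
tcp_pos: [0.5268, 0.0957, 0.1786]
orientation: [2.664, 1.662, -0.005]
contact_force: [-2.4, -4.6, 7.7]
grip_width: 0.0157
```

```bash
sed -i "s/np.array(\[.5908,.2461\])/np.array([.5996,.2390])/; s/\.316/.368/g" h.py; sed -i 's/\.316/.368/' s.py; python3 s.py L; python3 - <<'E'
from h import *
b=here(); h=H['L']; phi=np.arctan2(*(h-b[:2])); print('phi',phi)
rows(b,[np.r_[h+.161*np.array([-np.sin(p),-np.cos(p)]),.1787,np.pi/2-p] for p in (phi-.02,phi-.04)])
E
```

```text
ang,rad,Ftan,Frad,Fz [0.052 0.161 0.042 5.212 7.683] psi err 0.014738038091572703 z 0.1785698412721436 M [-0.727  0.304  0.151] 8.2333 0.015700504892272812
phi 0.46983632763791183
[-0.002, 0.021, -0.001, 0.0, 0.0, -0.002]
[-0.002, 0.043, -0.001, 0.0, 0.0, -0.008]
```

Emit:
send_rows(deltas=[[0, 0, 0.02, 0, 0, 0, -0.005], [0, 0.001, 0.04, 0, 0, 0, -0.01], [0, 0.001, 0.055, 0, 0, 0, -0.015], [0, 0.001, 0.055, 0, 0, 0, -0.015], [0, 0.001, 0.055, 0, 0, 0, -0.015]])

```text
clock: 8.65
tcp_pos: [0.5317, 0.0934, 0.1785]
orientation: [-2.623, -1.726, 0.011]
contact_force: [-10.2, -2.7, 11.9]
grip_width: 0.0153
```

```bash
python3 s.py L
```

```text
ang,rad,Ftan,Frad,Fz [ 0.018  0.161  8.135  6.785 11.857] psi err 0.029679535239557797 z 0.17849378084866438 M [-0.314  1.88   0.001] 8.65 0.015306677501080557
```

The door stopped firmly at its shut position (8 N opposing). I release, rise, and move to the right-hand pull.

Emit:
send_rows(deltas=[[1, 0, 0.045, 0, 0, 0, -0.015], [1, 0, 0.045, 0, 0, 0, -0.015], [1, 0, 0.045, 0, 0, 0, -0.015], [1, 0, 0.045, 0, 0, 0, -0.015], [1, 0, 0.045, -0.2, 0, 0, -0.015], [1, 0, 0.045, -0.4, 0, 0, -0.015], [1, 0, 0.045, -0.55, 0, 0, -0.015], [1, 0, 0.045, -0.55, 0, 0, -0.015], [1, 0, 0.045, -0.55, 0, 0, -0.015]])

```text
clock: 9.4
tcp_pos: [0.5416, 0.0918, 0.2622]
orientation: [2.583, 1.786, 0.003]
contact_force: [-0.3, 0.1, -1.1]
grip_width: 0.0853
```

```bash
sed -i "s/np.array(\[.602,-.0613\])/np.array([.610,-.067])/" h.py;  python3 - <<'E'
from h import *
b=here();print(b,r.get_obs()['contact_force'],r.get_obs()['grip_width'])
W=[b,(.533,-.06,.262,1.09),(.5332,-.2092,.262,1.072)]
for a,c in zip(W,W[1:]): rows(a,[c])
rows(W[-1],[(.5332,-.2092,.18,1.072)])
E
```

```text
[0.54161478 0.09178976 0.26224342 1.20990653] [-0.32892694  0.13254742 -1.08742055] 0.08529604185968596
[-0.967, 0.304, 0.002, 0.0, 0.0, 0.038]
[-0.881, 0.461, 0.0, 0.0, 0.0, 0.006]
[0.0, 0.0, 0.547, 0.0, 0.0, 0.0]
```

Emit:
send_rows(deltas=[[1, -0.24, 0.08, 0, 0, 0, 0.01], [1, -0.48, 0.15, 0, 0, 0, 0.02], [1, -0.72, 0.23, 0, 0, 0, 0.03], [1, -0.97, 0.3, 0, 0, 0, 0.038], [1, -0.97, 0.3, 0, 0, 0, 0.038], [1, -0.97, 0.3, 0, 0, 0, 0.038]])

```text
clock: 9.9
tcp_pos: [0.5305, -0.0633, 0.2594]
orientation: [-2.689, -1.622, 0.005]
contact_force: [0.1, 1.1, -0.1]
grip_width: 0.0853
```

Emit:
send_rows(deltas=[[1, -0.22, 0.12, 0, 0, 0, 0.006], [1, -0.44, 0.23, 0, 0, 0, 0.006], [1, -0.66, 0.35, 0, 0, 0, 0.006], [1, -0.88, 0.46, 0, 0, 0, 0.006], [1, -0.88, 0.46, 0, 0, 0, 0.006], [1, -0.88, 0.46, 0, 0, 0, 0.006], [1, -0.88, 0.46, 0, 0, 0, 0.006]])

```text
clock: 10.48
tcp_pos: [0.5322, -0.2071, 0.2602]
orientation: [-2.697, -1.607, 0.0]
contact_force: [0.1, 1.0, 0.1]
grip_width: 0.0856
```

```bash
python3 - <<'E'
from h import *
b=here();print(b,r.get_obs()['clock'])
rows(b,[(.5332,-.2092,.18,1.072)])
snap('top','top1');d=snap('wrist','w2')
T=load('top1')
for z in ((.207,)): print(proj(d,(.5332,-.2092,.207)))
a=cv2.imread('pics/top1.png')[120:300,222:502]
w=cv2.imread('pics/w2.png')
cv2.imwrite('pics/c2.png',np.hstack([cv2.resize(a,(467,300),interpolation=cv2.INTER_CUBIC),cv2.resize(w,(400,300))])[:, :800])
E
```

```text
[ 0.53222495 -0.20707647  0.26020575  1.07439285] 10.4833
[-0.009, 0.012, 0.535, 0.0, 0.0, 0.001]
[320.41163329 278.29776109]
```

View pics/c2.png

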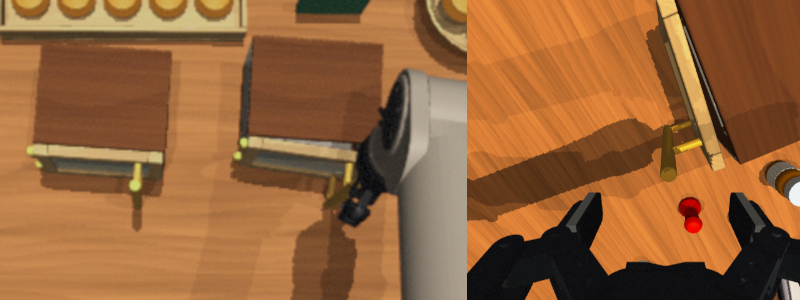

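The left door looks shut. In the wrist view the right rod top is at about (321,275), where (320,278) was predicted. Descend and grip.

Emit:
send_rows(deltas=[[1, -0.01, 0.01, 0.2, 0, 0, 0], [1, -0.01, 0.01, 0.4, 0, 0, 0], [1, -0.01, 0.01, 0.535, 0, 0, 0], [1, -0.01, 0.01, 0.535, 0, 0, 0], [0, -0.01, 0.01, 0.535, 0, 0, 0], [0, -0.01, 0.01, 0.535, 0, 0, 0], [0, -0.01, 0.01, 0.535, 0, 0, 0], [0, -0.01, 0.01, 0.535, 0, 0, 0], [0, -0.01, 0.01, 0.535, 0, 0, 0], [0, -0.01, 0.01, 0.535, 0, 0, 0], [0, -0.01, 0.01, 0.535, 0, 0, 0]], squeeze=20)

```text
clock: 11.5
tcp_pos: [0.5332, -0.2113, 0.1817]
orientation: [2.7, 1.604, 0.001]
contact_force: [-0.3, 1.0, 4.4]
grip_width: 0.0154
```

```bash
python3 s.py R;  python3 - <<'E'
from h import *
b=here(); h=H['R']; phi=np.arctan2(*(h-b[:2])); rd=np.hypot(*(h-b[:2])); print('phi',phi)
rows(b,[np.r_[h+rd*np.array([-np.sin(p),-np.cos(p)]),b[2],b[3]-p+phi] for p in phi+.04*np.arange(1,8)])
E
```

```text
ang,rad,Ftan,Frad,Fz [ 0.065  0.163  0.676 -0.717  4.412] psi err -0.009255508783930333 z 0.18172784481140208 M [0.076 0.214 0.031] 11.5 0.015447197626539243
phi 0.4893067145470308
[0.0, -0.044, 0.0, 0.0, 0.0, 0.013]
[0.003, -0.087, 0.0, 0.0, 0.0, 0.025]
[0.007, -0.131, 0.0, 0.0, 0.0, 0.038]
[0.012, -0.174, 0.0, 0.0, 0.0, 0.051]
[0.02, -0.217, 0.0, 0.0, 0.0, 0.064]
[0.029, -0.259, 0.0, 0.0, 0.0, 0.076]
[0.04, -0.302, 0.0, 0.0, 0.0, 0.089]
```

Emit:
send_rows(deltas=[[0, 0, -0.044, 0, 0, 0, 0.013], [0, 0.003, -0.087, 0, 0, 0, 0.025], [0, 0.007, -0.131, 0, 0, 0, 0.038], [0, 0.012, -0.174, 0, 0, 0, 0.051], [0, 0.02, -0.217, 0, 0, 0, 0.064], [0, 0.029, -0.259, 0, 0, 0, 0.076], [0, 0.04, -0.302, 0, 0, 0, 0.089], [0, 0.04, -0.302, 0, 0, 0, 0.089], [0, 0.04, -0.302, 0, 0, 0, 0.089]])

```text
clock: 12.25
tcp_pos: [0.4968, -0.1838, 0.1817]
orientation: [2.896, 1.215, 0.003]
contact_force: [1.2, 1.5, 6.6]
grip_width: 0.0154
```

```bash
python3 s.py R
```

```text
ang,rad,Ftan,Frad,Fz [ 0.346  0.163  0.172 -1.916  6.624] psi err -0.006630332341335032 z 0.1816943558760373 M [ 0.46  -0.205  0.007] 12.25 0.015447934304594851
```

Little force so far. I'll continue in 0.12 rad steps, checking each.

Emit:
send_rows(deltas=[[0, 0.001, -0.033, 0, 0, 0, 0.0095], [0, 0.003, -0.065, 0, 0, 0, 0.019], [0, 0.006, -0.098, 0, 0, 0, 0.0286], [0, 0.01, -0.13, 0, 0, 0, 0.038], [0, 0.01, -0.13, 0, 0, 0, 0.038], [0, 0.01, -0.13, 0, 0, 0, 0.038]])

```text
clock: 12.75
tcp_pos: [0.4841, -0.1695, 0.1817]
orientation: [2.963, 1.04, 0.003]
contact_force: [1.1, 1.3, 6.3]
grip_width: 0.0152
```

```bash
python3 s.py R
```

```text
ang,rad,Ftan,Frad,Fz [ 0.463  0.162  0.294 -1.62   6.31 ] psi err -0.008657280621032992 z 0.18165258665835488 M [ 0.372 -0.117 -0.01 ] 12.75 0.015159138388887676
```

Emit:
send_rows(deltas=[[0, 0.001, -0.033, 0, 0, 0, 0.0095], [0, 0.003, -0.065, 0, 0, 0, 0.019], [0, 0.006, -0.098, 0, 0, 0, 0.0286], [0, 0.01, -0.13, 0, 0, 0, 0.038], [0, 0.01, -0.13, 0, 0, 0, 0.038], [0, 0.01, -0.13, 0, 0, 0, 0.038]])

```text
clock: 13.25
tcp_pos: [0.4731, -0.1535, 0.1817]
orientation: [3.02, 0.861, 0.003]
contact_force: [0.3, 1.3, 6.9]
grip_width: 0.0156
```

```bash
python3 s.py R
```

```text
ang,rad,Ftan,Frad,Fz [ 0.583  0.162  0.95  -0.939  6.911] psi err -0.008115787936477048 z 0.18165623570077852 M [ 0.274 -0.09  -0.005] 13.25 0.01557158716112708
```

Emit:
send_rows(deltas=[[0, 0.001, -0.033, 0, 0, 0, 0.0095], [0, 0.003, -0.065, 0, 0, 0, 0.019], [0, 0.006, -0.098, 0, 0, 0, 0.0286], [0, 0.009, -0.13, 0, 0, 0, 0.038], [0, 0.009, -0.13, 0, 0, 0, 0.038], [0, 0.009, -0.13, 0, 0, 0, 0.038]])

```text
clock: 13.75
tcp_pos: [0.4641, -0.1362, 0.1816]
orientation: [3.066, 0.679, 0.003]
contact_force: [0.4, 0.7, 6.5]
grip_width: 0.0156
```

```bash
python3 s.py R
```

```text
ang,rad,Ftan,Frad,Fz [ 0.704  0.162  0.47  -0.624  6.52 ] psi err -0.006904603107903029 z 0.18162972338451866 M [ 0.264 -0.132 -0.004] 13.75 0.015602528123447037
```

Emit:
send_rows(deltas=[[0, 0.001, -0.033, 0, 0, 0, 0.0095], [0, 0.003, -0.065, 0, 0, 0, 0.019], [0, 0.006, -0.098, 0, 0, 0, 0.0286], [0, 0.009, -0.13, 0, 0, 0, 0.038], [0, 0.009, -0.13, 0, 0, 0, 0.038], [0, 0.009, -0.13, 0, 0, 0, 0.038]])

```text
clock: 14.25
tcp_pos: [0.4571, -0.118, 0.1816]
orientation: [3.102, 0.495, 0.003]
contact_force: [0.8, 0.8, 6.3]
grip_width: 0.0154
```

```bash
python3 s.py R
```

```text
ang,rad,Ftan,Frad,Fz [ 0.825  0.161  0.486 -1.016  6.26 ] psi err -0.0054230231122482375 z 0.18164498210328256 M [ 0.248 -0.083 -0.063] 14.25 0.015379674172321089
```

Emit:
send_rows(deltas=[[0, 0.001, -0.033, 0, 0, 0, 0.0095], [0, 0.003, -0.065, 0, 0, 0, 0.019], [0, 0.006, -0.098, 0, 0, 0, 0.0286], [0, 0.009, -0.13, 0, 0, 0, 0.038], [0, 0.009, -0.13, 0, 0, 0, 0.038], [0, 0.009, -0.13, 0, 0, 0, 0.038]])

```text
clock: 14.75
tcp_pos: [0.4524, -0.099, 0.1817]
orientation: [3.126, 0.309, 0.003]
contact_force: [1.0, 0.5, 6.9]
grip_width: 0.0153
```

```bash
python3 s.py R
```

```text
ang,rad,Ftan,Frad,Fz [ 0.946  0.161  0.327 -1.064  6.866] psi err -0.0036597310658722793 z 0.1816505098565143 M [ 0.115 -0.071 -0.093] 14.75 0.01531228062250938
```

Emit:
send_rows(deltas=[[0, 0.001, -0.033, 0, 0, 0, 0.0095], [0, 0.003, -0.065, 0, 0, 0, 0.019], [0, 0.006, -0.098, 0, 0, 0, 0.0286], [0, 0.009, -0.13, 0, 0, 0, 0.038], [0, 0.009, -0.13, 0, 0, 0, 0.038], [0, 0.009, -0.13, 0, 0, 0, 0.038]])

```text
clock: 15.25
tcp_pos: [0.45, -0.0797, 0.1816]
orientation: [3.139, 0.122, 0.004]
contact_force: [1.0, 0.7, 6.5]
grip_width: 0.0153
```

```bash
python3 s.py R
```

```text
ang,rad,Ftan,Frad,Fz [ 1.068  0.16   0.585 -1.074  6.514] psi err -0.0013980330709941202 z 0.1816416042081643 M [ 0.126 -0.077 -0.027] 15.25 0.015307044886780507
```

Past 1.05 rad with no resistance, which agrees with the left door being the one that binds. On towards the stop, about 1.38.

Emit:
send_rows(deltas=[[0, 0.001, -0.032, 0, 0, 0, 0.0095], [0, 0.002, -0.064, 0, 0, 0, 0.019], [0, 0.004, -0.096, 0, 0, 0, 0.0286], [0, 0.008, -0.128, 0, 0, 0, 0.038], [0, 0.012, -0.16, 0, 0, 0, 0.048], [0, 0.017, -0.192, 0, 0, 0, 0.057], [0, 0.024, -0.224, 0, 0, 0, 0.067], [0, 0.031, -0.255, 0, 0, 0, 0.076], [0, 0.04, -0.286, 0, 0, 0, 0.086], [0, 0.048, -0.317, 0, 0, 0, 0.0955], [0, 0.053, -0.332, 0, 0, 0, 0.1], [0, 0.053, -0.332, 0, 0, 0, 0.1], [0, 0.053, -0.332, 0, 0, 0, 0.1]])

```text
clock: 16.33
tcp_pos: [0.4547, -0.0294, 0.1817]
orientation: [-3.119, 0.371, -0.006]
contact_force: [3.7, -0.3, 4.7]
grip_width: 0.0152
```

```bash
python3 s.py R; python3 - <<'E'
from h import *
from scipy.optimize import least_squares
b=here()
Q=np.array([[.5332,-.2113],[.4968,-.1838],[.4841,-.1695],[.4731,-.1535],[.4641,-.1362],[.4571,-.118],[.4524,-.099],[.45,-.0797],b[:2]])
f=least_squares(lambda h:np.hypot(*(Q-h[:2]).T)-.161,[.61,-.067]); h=f.x; print(h,f.fun*1e3)
phi=lambda p:np.arctan2(*(h-p)); p1=phi(b[:2]); print([phi(q)-.424 for q in Q])
o=b[3]-(np.pi/2-p1)
rows(b,[np.r_[h+.161*np.array([-np.sin(p),-np.cos(p)]),b[2],np.pi/2-p+o] for p in np.linspace(p1,p1-.6,13)[1:]])
E
```

```text
ang,rad,Ftan,Frad,Fz [ 1.384  0.16   0.596 -3.657  4.651] psi err 0.0008508748818185363 z 0.1816527290329515 M [-0.032 -0.616  0.015] 16.3333 0.015235241513604494
[ 0.61071413 -0.0700144 ] [ 0.15228757  0.00804419  0.02335546 -0.04195375 -0.13908104 -0.06548766
 -0.05427207  0.00571754  0.1813614 ]
[np.float64(0.07779408995303633), np.float64(0.36196262791678463), np.float64(0.48081209787167584), np.float64(0.6014909029412578), np.float64(0.7227562127987415), np.float64(0.8440230584446959), np.float64(0.9657128130983521), np.float64(1.086603130020809), np.float64(1.401450768300964)]
[0.002, 0.054, 0.0, 0.0, 0.0, -0.016]
[0.005, 0.107, 0.0, 0.0, 0.0, -0.032]
[0.01, 0.161, 0.0, 0.0, 0.0, -0.048]
[0.019, 0.214, 0.0, 0.0, 0.0, -0.064]
[0.03, 0.266, 0.0, 0.0, 0.0, -0.08]
[0.043, 0.318, 0.0, 0.0, 0.0, -0.095]
[0.06, 0.369, 0.0, 0.0, 0.0, -0.111]
[0.078, 0.419, 0.0, 0.0, 0.0, -0.127]
[0.1, 0.469, 0.0, 0.0, 0.0, -0.143]
[0.123, 0.517, 0.0, 0.0, 0.0, -0.159]
[0.149, 0.564, 0.0, 0.0, 0.0, -0.175]
[0.178, 0.609, 0.0, 0.0, 0.0, -0.191]
```

Right door at about 1.39 rad with no resistance: it is sound. I swing it shut along the fitted circle.

Emit:
send_rows(deltas=[[0, 0.002, 0.054, 0, 0, 0, -0.016], [0, 0.005, 0.107, 0, 0, 0, -0.032], [0, 0.01, 0.161, 0, 0, 0, -0.048], [0, 0.019, 0.214, 0, 0, 0, -0.064], [0, 0.03, 0.266, 0, 0, 0, -0.08], [0, 0.043, 0.318, 0, 0, 0, -0.095], [0, 0.06, 0.369, 0, 0, 0, -0.111], [0, 0.078, 0.419, 0, 0, 0, -0.127], [0, 0.1, 0.469, 0, 0, 0, -0.143], [0, 0.123, 0.517, 0, 0, 0, -0.159], [0, 0.149, 0.564, 0, 0, 0, -0.175], [0, 0.178, 0.609, 0, 0, 0, -0.191], [0, 0.178, 0.609, 0, 0, 0, -0.191]])

```text
clock: 17.42
tcp_pos: [0.4597, -0.1257, 0.1817]
orientation: [3.088, 0.569, 0.007]
contact_force: [4.3, 0.5, 5.4]
grip_width: 0.0155
```

```bash
sed -i "s/np.array(\[.610,-.067\])/np.array([.6107,-.0700])/" h.py; python3 s.py R
```

```text
ang,rad,Ftan,Frad,Fz [ 0.793  0.161 -1.032 -4.194  5.383] psi err 0.010806573389583574 z 0.18165955801976033 M [ 0.139 -0.796 -0.048] 17.4167 0.015463274955672372
```

Emit:
send_rows(deltas=[[0, 0.003, 0.054, 0, 0, 0, -0.016], [0, 0.007, 0.107, 0, 0, 0, -0.032], [0, 0.013, 0.161, 0, 0, 0, -0.048], [0, 0.022, 0.214, 0, 0, 0, -0.064], [0, 0.034, 0.266, 0, 0, 0, -0.08], [0, 0.047, 0.318, 0, 0, 0, -0.095], [0, 0.064, 0.369, 0, 0, 0, -0.111], [0, 0.082, 0.419, 0, 0, 0, -0.127], [0, 0.104, 0.469, 0, 0, 0, -0.143], [0, 0.127, 0.517, 0, 0, 0, -0.159], [0, 0.153, 0.564, 0, 0, 0, -0.175], [0, 0.182, 0.609, 0, 0, 0, -0.191], [0, 0.182, 0.609, 0, 0, 0, -0.191]])

```text
clock: 18.5
tcp_pos: [0.5172, -0.2012, 0.1817]
orientation: [2.782, 1.456, 0.004]
contact_force: [1.1, 0.2, 9.0]
grip_width: 0.0155
```

```bash
python3 s.py R; python3 - <<'E'
from h import *
b=here(); h=H['R']; phi=np.arctan2(*(h-b[:2])); e=b[3]-(np.pi/2-phi)
rows(b,[np.r_[h+.161*np.array([-np.sin(p),-np.cos(p)]),b[2],np.pi/2-p+e] for p in np.linspace(phi,.424+.02,5)[1:]])
E
```

```text
ang,rad,Ftan,Frad,Fz [ 0.195  0.161 -0.794 -0.801  8.993] psi err 0.012954620673031436 z 0.18168196475687387 M [ 0.058 -0.216 -0.091] 18.5 0.015480567800176094
[0.001, 0.047, 0.0, 0.0, 0.0, -0.014]
[0.004, 0.094, 0.0, 0.0, 0.0, -0.028]
[0.008, 0.141, 0.0, 0.0, 0.0, -0.042]
[0.015, 0.187, 0.0, 0.0, 0.0, -0.056]
```

Emit:
send_rows(deltas=[[0, 0.001, 0.047, 0, 0, 0, -0.014], [0, 0.004, 0.094, 0, 0, 0, -0.028], [0, 0.008, 0.141, 0, 0, 0, -0.042], [0, 0.015, 0.187, 0, 0, 0, -0.056], [0, 0.016, 0.2, 0, 0, 0, -0.058], [0, 0.016, 0.2, 0, 0, 0, -0.058]])

```text
clock: 19.0
tcp_pos: [0.5425, -0.2161, 0.1817]
orientation: [2.639, 1.701, 0.002]
contact_force: [1.8, 0.8, 8.0]
grip_width: 0.0155
```

```bash
python3 s.py R
```

```text
ang,rad,Ftan,Frad,Fz [ 0.013  0.161 -1.251 -1.487  7.988] psi err 0.011090752767443757 z 0.18168408982172474 M [-0.016 -0.167 -0.146] 19.0 0.015540047490601646
```

Emit:
send_rows(deltas=[[0, 0, 0.015, 0, 0, 0, -0.003], [0, 0, 0.025, 0, 0, 0, -0.005], [0, 0, 0.025, 0, 0, 0, -0.005]])

```text
clock: 19.25
tcp_pos: [0.5439, -0.2168, 0.1816]
orientation: [-2.626, -1.722, 0.002]
contact_force: [-4.8, 1.9, 13.9]
grip_width: 0.0159
```

```bash
python3 s.py R
```

```text
ang,rad,Ftan,Frad,Fz [ 0.003  0.161  5.184  0.273 13.947] psi err 0.016645322683056074 z 0.1816353917593684 M [ 0.385  0.869 -0.117] 19.25 0.015861140671288968
```

Stop felt (5 N): the right door is shut. Release, rise, and head towards the marker.

Emit:
send_rows(deltas=[[1, 0, -0.005, 0, 0, 0, 0], [1, 0, -0.005, 0, 0, 0, 0], [1, 0, -0.005, 0, 0, 0, 0], [1, 0, -0.005, 0, 0, 0, 0], [1, 0, -0.005, 0, 0, 0, 0], [1, 0, -0.005, -0.2, 0, 0, 0], [1, 0, -0.005, -0.4, 0, 0, 0], [1, 0, -0.005, -0.6, 0, 0, 0], [1, 0, -0.005, -0.6, 0, 0, 0], [1, 0, -0.005, -0.6, 0, 0, 0]])

```text
clock: 20.08
tcp_pos: [0.5449, -0.2167, 0.2727]
orientation: [2.625, 1.72, 0.004]
contact_force: [-0.6, 0.2, -1.3]
grip_width: 0.0857
```

```bash
cat > m.py <<'E'
import sys
from h import *
np.set_printoptions(precision=4,suppress=True)
b=here();print(b,r.get_obs()['clock'],r.get_obs()['contact_force'])
d=snap('wrist',sys.argv[1]); im=cv2.cvtColor(cv2.imread('pics/%s.png'%sys.argv[1]),cv2.COLOR_BGR2HSV)
m=((im[...,0]<6)|(im[...,0]>174))&(im[...,1]>190)&(im[...,2]>70)
n,l,s,c=cv2.connectedComponentsWithStats(m.astype(np.uint8)); 
for i in np.argsort(-s[1:,4])[:2]+1: print(s[i],c[i],'centre@.036',atz(d,c[i],.036))
print('pred',proj(d,(.498,-.372,.036)))
E
python3 m.py w3; python3 -c "
from h import *
b=here(); rows(b,[(.498,-.372,.262,1.0)]); print(toolR(b[3]).as_rotvec())"
```

```text
[ 0.5449 -0.2167  0.2727  1.1603] 20.0833 [-0.5807  0.2181 -1.2823]
[ 315  310   34   55 1395] [332.2466 335.9204] centre@.036 [ 0.4995 -0.3686  0.036 ]
pred [332.1687 338.6065]
[-1.073, 0.134, 0.06, 0.0, 0.0, 0.051]
[2.62758965 1.72202701 0.        ]
```

Emit:
send_rows(deltas=[[0.7, -0.25, 0.03, 0, 0, 0, -0.01], [0.7, -0.5, 0.06, 0, 0, 0, -0.02], [0.7, -0.75, 0.1, 0, 0, 0, -0.03], [0.7, -1, 0.127, 0.2, 0, 0, -0.045], [0.7, -1, 0.127, 0.4, 0, 0, -0.045], [0.7, -1, 0.127, 0.5, 0, 0, -0.045], [0.7, -1, 0.127, 0.5, 0, 0, -0.045], [0.7, -1, 0.127, 0.5, 0, 0, -0.045]])

```text
clock: 20.8
tcp_pos: [0.5005, -0.3606, 0.194]
orientation: [-2.496, -1.902, 0.002]
contact_force: [-0.4, 0.4, 1.0]
grip_width: 0.0594
```

```bash
python3 m.py w4; python3 - <<'E'
from h import *
# upright axis from two wrist views: head/foot
im3=cv2.imread('pics/w3.png');im4=cv2.imread('pics/w4.png')
print(tri((load('w3'),(332.2,335.9)),(load('top0'),(483,256))))
cv2.imwrite('pics/w4s.png',im4)
E
```

```text
[ 0.5005 -0.3606  0.194   1.3022] 20.8 [-0.3579  0.4422  1.0264]
[ 296  209   46   60 2206] [318.651  237.9089] centre@.036 [ 0.4988 -0.3702  0.036 ]
pred [318.3641 240.1056]
(array([ 0.49685886, -0.37597735,  0.0236539 ]), [np.float64(9.630372653480046e-05), np.float64(9.630372653465999e-05)])
```

View pics/w4s.png

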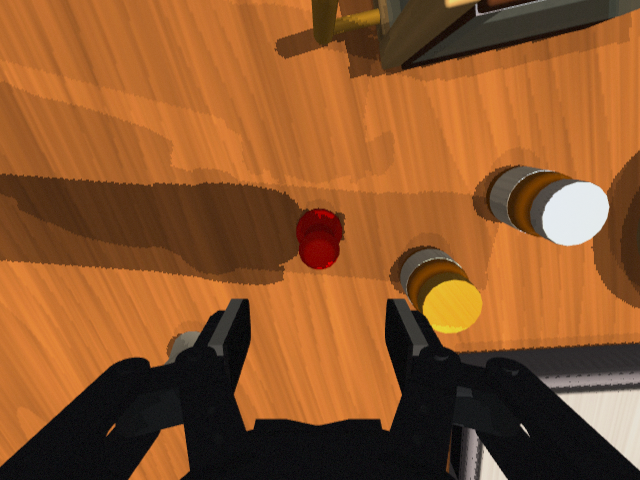

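The wrist view shows the marker's foot centred near (320,231) and its head near (319,251). The honey jar is more than 75 mm off on the right, so it's clear of the jaws.

```bash
python3 - <<'E'
from h import *
np.set_printoptions(precision=4,suppress=True)
d=load('w4'); print(atz(d,(319.7,231),.004),atz(d,(319,251),.056),atz(d,(445,303),.085),atz(d,(432,268),.02))
b=here(); rows(b,[(.4990,-.3705,.10,1.302),(.4990,-.3705,.031,1.302)])
E
```

```text
[ 0.4989 -0.3732  0.004 ] [ 0.4977 -0.3751  0.056 ] [ 0.5818 -0.431   0.085 ] [ 0.5918 -0.4311  0.02  ]
[-0.067, -0.001, 0.638, 0.0, 0.0, 0.0]
[-0.067, -0.001, 1.098, 0.0, 0.0, 0.0]
```

Emit:
send_rows(deltas=[[0.7, -0.085, 0, 0.15, 0, 0, 0], [0.7, -0.085, 0, 0.35, 0, 0, 0], [0.7, -0.085, 0, 0.55, 0, 0, 0], [0.7, -0.085, 0, 0.75, 0, 0, 0], [0.7, -0.085, 0, 0.9, 0, 0, 0], [0.7, -0.085, 0, 0.9, 0, 0, 0], [0.7, -0.085, 0, 0.9, 0, 0, 0]])

```text
clock: 21.43
tcp_pos: [0.4988, -0.3733, 0.0614]
orientation: [-2.498, -1.905, -0.0]
contact_force: [0.9, -0.8, 0.6]
grip_width: 0.0598
```

```bash
python3 - <<'E'
from h import *
b=here(); print(b,r.get_obs()['contact_force']); rows(b,[(.4985,-.373,.036,1.302)])
E
```

```text
[ 0.49877259 -0.37328753  0.06144348  1.3028987 ] [ 0.86227203 -0.75804323  0.63038424]
[0.001, -0.002, 0.17, 0.0, 0.0, 0.0]
```

Emit:
send_rows(deltas=[[0.7, 0, 0, 0.1, 0, 0, 0], [0.7, 0, 0, 0.17, 0, 0, 0], [0.7, 0, 0, 0.17, 0, 0, 0], [0, 0, 0, 0.17, 0, 0, 0], [0, 0, 0, 0.17, 0, 0, 0], [0, 0, 0, 0.17, 0, 0, 0], [0, 0, 0, 0.17, 0, 0, 0], [0, 0, 0, 0.17, 0, 0, 0], [0, 0, 0, 0.17, 0, 0, 0], [0, 0, 0, 0.17, 0, 0, 0]], squeeze=30)

```text
clock: 22.27
tcp_pos: [0.4987, -0.3743, 0.0366]
orientation: [2.498, 1.902, 0.001]
contact_force: [-1.0, 0.6, 7.1]
grip_width: 0.0304
```

```bash
python3 - <<'E'
from h import *
o=r.get_obs();b=here(); print(b,o['contact_force'],o['grip_width'])
E
```

```text
[ 0.49871878 -0.37429292  0.03661916  1.3015738 ] [-1.02703735  0.56030581  7.14878458] 0.030430135911709778
```

Width reads 30 mm with a 7 N push upwards, so the tips are on the foot's flare. I'll reopen, rise 5 mm, and regrip on the waist.

Emit:
send_rows(deltas=[[0.5, 0, 0, 0, 0, 0, 0], [0.5, 0, 0, 0, 0, 0, 0], [0.5, 0, 0, -0.035, 0, 0, 0], [0.5, 0, 0, -0.035, 0, 0, 0], [0, 0, 0, -0.035, 0, 0, 0], [0, 0, 0, -0.035, 0, 0, 0], [0, 0, 0, -0.035, 0, 0, 0], [0, 0, 0, -0.035, 0, 0, 0], [0, 0, 0, -0.035, 0, 0, 0], [0, 0, 0, -0.035, 0, 0, 0]], squeeze=30)

```text
clock: 23.1
tcp_pos: [0.4983, -0.374, 0.041]
orientation: [2.499, 1.903, 0.0]
contact_force: [-1.9, 0.3, 5.9]
grip_width: 0.0303
```

```bash
python3 - <<'E'
from h import *
o=r.get_obs();b=here(); print(b,o['contact_force'],o['grip_width'])
E
```

```text
[ 0.49826457 -0.37396917  0.04095038  1.30166791] [-1.8980906   0.31064004  5.94430044] 0.0302576629059367
```

The width is still 30 mm. I'll lift 40 mm and look at it from the side.

Emit:
send_rows(deltas=[[0, 0, 0, -0.07, 0, 0, 0], [0, 0, 0, -0.14, 0, 0, 0], [0, 0, 0, -0.2, 0, 0, 0], [0, 0, 0, -0.27, 0, 0, 0], [0, 0, 0, -0.27, 0, 0, 0], [0, 0, 0, -0.27, 0, 0, 0]])

```text
clock: 23.6
tcp_pos: [0.4985, -0.3742, 0.0821]
orientation: [2.498, 1.902, 0.001]
contact_force: [-0.2, 0.5, -2.5]
grip_width: 0.0309
```

```bash
python3 - <<'E'
from h import *
o=r.get_obs();b=here(); print(b,o['contact_force'],o['grip_width'])
d=snap('side','s1'); w=snap('wrist','w5'); u,v=proj(d,b[:3]).astype(int)
print(u,v)
a=cv2.imread('pics/s1.png')[max(v-75,0):v+75,u-100:u+100]
cv2.imwrite('pics/c3.png',np.hstack([cv2.resize(a,(400,300),interpolation=cv2.INTER_CUBIC),cv2.resize(cv2.imread('pics/w5.png'),(400,300))]))
E
```

```text
[ 0.49853108 -0.37421831  0.08214313  1.3015183 ] [-0.22134678  0.50203329 -2.52547187] 0.03085916311050603
434 349
```

View pics/c3.png

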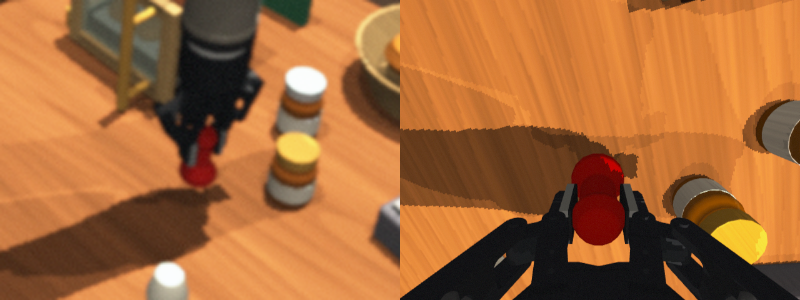

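Marker is held and looks upright, foot about 41 mm below the TCP. I carry it high over to the left case's roof.

Emit:
send_rows(deltas=[[0, 0, 0, -0.15, 0, 0, 0], [0, 0, 0, -0.35, 0, 0, 0], [0, 0, 0, -0.55, 0, 0, 0], [0, 0, 0, -0.75, 0, 0, 0], [0, 0.1, 0, -0.92, 0, 0, 0], [0, 0.2, 0, -1, 0, 0, 0], [0, 0.3, 0.01, -1, 0, 0, 0], [0, 0.3, 0.01, -1, 0, 0, 0]])

```text
clock: 24.37
tcp_pos: [0.5135, -0.326, 0.2313]
orientation: [-2.493, -1.91, -0.004]
contact_force: [0.7, 2.0, -1.2]
grip_width: 0.0302
```

Emit:
send_rows(deltas=[[0, 0.1, 0.01, -0.15, 0, 0, 0], [0, 0.25, 0.02, -0.3, 0, 0, 0], [0, 0.4, 0.03, -0.45, 0, 0, 0], [0, 0.55, 0.04, -0.45, 0, 0, 0], [0, 0.7, 0.04, -0.45, 0, 0, 0], [0, 0.85, 0.05, -0.45, 0, 0, 0], [0, 0.95, 0.05, -0.45, 0, 0, 0], [0, 0.95, 0.05, -0.45, 0, 0, 0]])

```text
clock: 25.03
tcp_pos: [0.5571, -0.1904, 0.2971]
orientation: [-2.49, -1.91, -0.001]
contact_force: [0.2, 1.1, -0.2]
grip_width: 0.0307
```

Emit:
send_rows(deltas=[[0, 0.15, 0.01, 0, 0, 0, 0], [0, 0.3, 0.02, 0, 0, 0, 0], [0, 0.45, 0.03, 0, 0, 0, 0], [0, 0.6, 0.04, 0, 0, 0, 0], [0, 0.75, 0.04, 0, 0, 0, 0], [0, 0.9, 0.05, 0, 0, 0, 0], [0, 0.95, 0.05, 0, 0, 0, 0], [0, 0.95, 0.05, 0, 0, 0, 0]])

```text
clock: 25.7
tcp_pos: [0.6016, -0.0581, 0.2974]
orientation: [-2.494, -1.907, 0.001]
contact_force: [-0.3, -0.1, -1.2]
grip_width: 0.0306
```

```bash
python3 - <<'E'
from h import *
o=r.get_obs();b=here(); print(b,o['contact_force'],o['grip_width'],o['clock'])
rows(b,[(.672,.140,.30,b[3])])
E
```

```text
[ 0.60155255 -0.05808778  0.29742948  1.30538908] [-0.34446398 -0.14994813 -1.15111178] 0.030649664341835987 25.7
[1.398, 0.107, -0.017, 0.0, 0.0, 0.0]
```

Emit:
send_rows(deltas=[[0, 0.15, 0.01, 0, 0, 0, 0], [0, 0.3, 0.02, 0, 0, 0, 0], [0, 0.45, 0.03, 0, 0, 0, 0], [0, 0.6, 0.04, 0, 0, 0, 0], [0, 0.7, 0.05, 0, 0, 0, 0], [0, 0.7, 0.05, 0, 0, 0, 0]])

```text
clock: 26.2
tcp_pos: [0.6371, 0.0415, 0.298]
orientation: [-2.495, -1.906, -0.001]
contact_force: [-0.1, 0.7, -1.6]
grip_width: 0.0306
```

Emit:
send_rows(deltas=[[0, 0.15, 0.01, 0, 0, 0, 0], [0, 0.3, 0.02, 0, 0, 0, 0], [0, 0.45, 0.03, 0, 0, 0, 0], [0, 0.6, 0.04, 0, 0, 0, 0], [0, 0.7, 0.05, 0, 0, 0, 0], [0, 0.7, 0.05, 0, 0, 0, 0], [0, 0.7, 0.05, 0, 0, 0, 0]])

```text
clock: 26.78
tcp_pos: [0.6721, 0.1375, 0.298]
orientation: [2.499, 1.903, -0.002]
contact_force: [0.3, -1.0, -0.4]
grip_width: 0.0302
```

```bash
python3 - <<'E'
from h import *
o=r.get_obs();b=here(); print(b,o['contact_force'],o['grip_width'],o['clock'])
rows(b,[(.672,.140,.205,b[3])])
d=snap('wrist','w6');snap('side','s2')
p=proj(load('s2'),b[:3]).astype(int);u,v=p;print(p)
a=cv2.imread('pics/s2.png')[max(v-75,0):v+75,max(u-100,0):u+100]
cv2.imwrite('pics/c4.png',np.hstack([cv2.resize(a,(400,300),interpolation=cv2.INTER_CUBIC),cv2.resize(cv2.imread('pics/w6.png'),(400,300))]))
E
```

```text
[0.67205905 0.13748927 0.29798416 1.30170067] [ 0.33764307 -0.96963507 -0.35712904] 0.030157352071591446 26.7833
[0.016, -0.005, 0.62, 0.0, 0.0, 0.0]
[336 163]
```

View pics/c4.png

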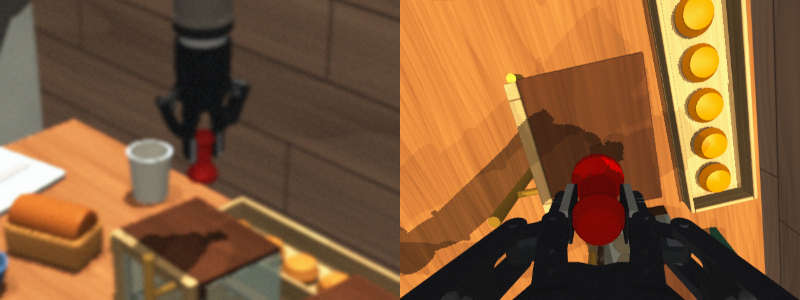

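The marker hangs upright over the left roof. I lower it to just above, then feel for contact.

Emit:
send_rows(deltas=[[0, 0.015, 0, 0.1, 0, 0, 0], [0, 0.015, 0, 0.2, 0, 0, 0], [0, 0.015, 0, 0.3, 0, 0, 0], [0, 0.015, 0, 0.4, 0, 0, 0], [0, 0.015, 0, 0.5, 0, 0, 0], [0, 0.015, 0, 0.57, 0, 0, 0], [0, 0.015, 0, 0.61, 0, 0, 0], [0, 0.015, 0, 0.61, 0, 0, 0], [0, 0.015, 0, 0.61, 0, 0, 0]])

```text
clock: 27.63
tcp_pos: [0.6728, 0.1399, 0.2074]
orientation: [2.5, 1.902, 0.0]
contact_force: [0.3, -0.8, -0.9]
grip_width: 0.0303
```

Emit:
send_rows(deltas=[[0, 0, 0, 0.01, 0, 0, 0], [0, 0, 0, 0.02, 0, 0, 0], [0, 0, 0, 0.025, 0, 0, 0], [0, 0, 0, 0.025, 0, 0, 0]])

```text
clock: 27.97
tcp_pos: [0.6726, 0.1406, 0.2035]
orientation: [2.499, 1.903, 0.0]
contact_force: [0.1, 0.3, -1.9]
grip_width: 0.0306
```

Emit:
send_rows(deltas=[[0, 0, 0, 0.007, 0, 0, 0], [0, 0, 0, 0.013, 0, 0, 0], [0, 0, 0, 0.013, 0, 0, 0]])

```text
clock: 28.22
tcp_pos: [0.6725, 0.1405, 0.2012]
orientation: [-2.499, -1.903, 0.0]
contact_force: [-0.5, -0.4, -1.8]
grip_width: 0.0304
```

Emit:
send_rows(deltas=[[0, 0, 0, 0.006, 0, 0, 0], [0, 0, 0, 0.01, 0, 0, 0], [0, 0, 0, 0.01, 0, 0, 0]])

```text
clock: 28.47
tcp_pos: [0.6728, 0.141, 0.2011]
orientation: [2.499, 1.903, 0.002]
contact_force: [-1.8, -1.3, 4.5]
grip_width: 0.0305
```

Contact felt at 0.2011, as expected. Release, and rise straight up.

Emit:
send_rows(deltas=[[0.4, 0, 0, 0, 0, 0, 0], [0.45, 0, 0, 0, 0, 0, 0], [0.6, 0, 0, 0, 0, 0, 0], [0.75, 0, 0, 0, 0, 0, 0], [0.75, 0, 0, 0, 0, 0, 0], [0.75, 0, 0, -0.1, 0, 0, 0], [0.75, 0, 0, -0.3, 0, 0, 0], [0.75, 0, 0, -0.5, 0, 0, 0], [0.75, 0, 0, -0.7, 0, 0, 0], [0.75, 0, 0, -0.9, 0, 0, 0], [0.75, 0, 0, -0.9, 0, 0, 0]])

```text
clock: 29.38
tcp_pos: [0.6749, 0.1418, 0.3423]
orientation: [2.497, 1.901, 0.016]
contact_force: [0.8, 0.1, 1.0]
grip_width: 0.0639
```

Emit:
send_rows(deltas=[[0.75, -0.2, 0, -0.1, 0, 0, 0], [0.75, -0.4, 0, -0.2, 0, 0, 0], [0.75, -0.6, 0, -0.2, 0, 0, 0], [0.75, -0.8, 0, -0.2, 0, 0, 0], [0.75, -1, 0, -0.2, 0, 0, 0], [0.75, -1, 0, -0.2, 0, 0, 0], [0.75, -1, 0, -0.2, 0, 0, 0]])

```text
clock: 29.97
tcp_pos: [0.6325, -0.0067, 0.3648]
orientation: [2.503, 1.897, -0.001]
contact_force: [-0.1, 0.6, -0.7]
grip_width: 0.0639
```

```bash
python3 - <<'E'
from h import *
o=r.get_obs();b=here(); print(b,o['contact_force'],o['clock'])
snap('top','top2');snap('side','s3');snap('wrist','w7')
a=cv2.imread('pics/top2.png')[120:345,90:550]; s=cv2.imread('pics/s3.png')[130:380,240:480]; w=cv2.imread('pics/w7.png')
cv2.imwrite('pics/c5.png',np.vstack([cv2.resize(a,(613,300),interpolation=cv2.INTER_CUBIC),np.hstack([cv2.resize(s,(288,300),interpolation=cv2.INTER_CUBIC),cv2.resize(w,(325,300))])]))
im0=cv2.imread('pics/top0.png');im2=cv2.imread('pics/top2.png')
for n,(x,y,q) in {'loaf':(160,202,36),'plate':(131,294,32),'sugar':(163,260,22),'honey':(510,220,18),'jam':(487,187,18),'mill':(522,320,17)}.items():
    t=im0[y-q:y+q,x-q:x+q]; m=cv2.matchTemplate(im2[y-q-15:y+q+15,x-q-15:x+q+15],t,cv2.TM_CCOEFF_NORMED); _,v,_,l=cv2.minMaxLoc(m); print(n,v,l[0]-15,l[1]-15)
E
```

```text
[ 0.63249695 -0.006727    0.36475106  1.2972962 ] [-0.09057508  0.61778337 -0.71968329] 29.9667
loaf 0.9950289130210876 0 0
plate 0.9995085597038269 0 0
sugar 0.9991248250007629 0 0
honey 0.998002290725708 0 0
jam 0.9991487860679626 0 0
mill 0.9494832754135132 0 0
```

View pics/c5.png

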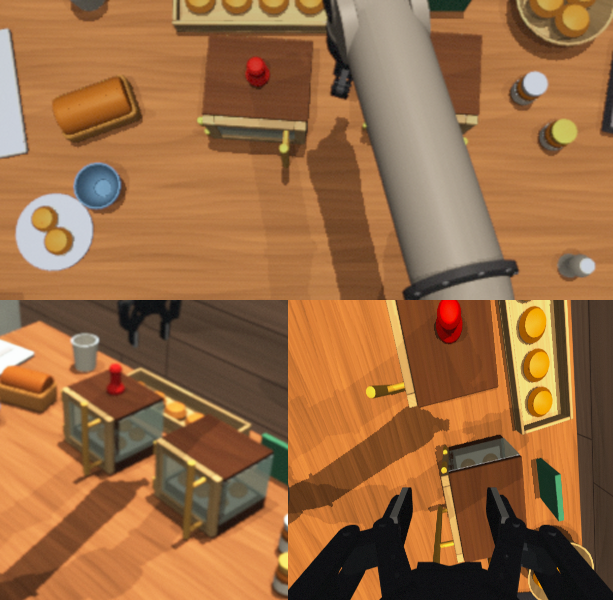

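The final views show the marker upright on the left roof, at about (257,72) in the top crop and (115,378) in the side crop. Both doors lie flush, and no bystander has moved by a pixel. Handing in.

```bash
python3 -c "
from bench import r
print(r.hand_in())"
```

```text
the job is handed in; nothing more can be done
None
```

The left-hand door is the one that binds. Both doors are shut, the red marker stands upright near the middle of the left case's roof, and the job is handed in (no verdict is reported).

- **Left door:** it swung freely to about 0.7 rad, then resisted with about 5, 6 and 8 N at the pull over 7 mm more. I stopped at 8 N, well under the 20 N limit, and shut it until I felt the stop.
- **Right door:** it opened to about 1.39 rad with about 1 N or less along the swing, so it is sound. I shut it until I felt the stop.
- **Last checks:** the top, side and wrist pictures show the marker upright and both doors flush. Template matching found no shift of any bystander (0 pixels). The gripper was clear of everything, and the clock read about 30 s of the 72 s allowed.
- **Disagreements:**
  - My first estimate of the left hinge was about 11 mm off. I corrected it from the arc of the swing, and the fit was good to 0.06 mm.
  - The left door's stop came at 0.018 rad in my angle estimate rather than 0, which is within the 0.08 allowed.
  - The gripper read about 30 mm on the marker instead of the 26 mm waist, before and after regripping 4 mm higher. I did not find out why, but the marker stayed upright throughout.

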